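# Swap the rest head on a pool bridge stick

### The arm

A 7-joint arm with a two-finger parallel gripper is mounted at the origin on the work surface. World frame = base frame: x ahead of the robot, y to its left, z up, the work surface at z = 0. Lengths are in m, angles in rad, forces in N, time in s.
With the tool pointing down it reaches from about 0.425 to 0.875 m from the base axis. Payload 8.4 kg.
Tool frame: the origin (TCP) lies at the very end of the fingers, on their centre line; the grasp point (between the pads) lies 19 mm behind it (bot.grip_depth is the distance from the TCP to the grasp point, in m); z points along the fingers, y is the line along which they close (so a half turn about z gives the same grasp; the last joint's range is limited). The gripper opens to 87 mm and grips with 3 to 60 N. Pads are 19 mm wide; open, the fingers measure 117 mm over their backs; the gripper's body (75 mm by 190 mm) begins 51 mm behind the grasp point.
Start: joints at [-1.215, 0.333, 0.04, 1.465, -0.013, 1.343, -0.059], TCP at [0.286, 0.584, 0.223] pointing down, gripper open.
Joint ranges: [-2.58, 2.58], [-0.38, 2.09], [-1.3, 1.39], [0.25, 2.4], [-1.5, 4.64], [0.08, 2.09], [-2.65, 2.65]. Speed limits (rad/s): [2.22, 2.22, 2.79, 2.79, 3.14, 3.14, 3.14].

### API

Orientations are given as a 3x3 rotation matrix whose columns are the frame's x, y, z axes.
In Python, from cell import observe, eyes, hand_in, bot gives the robot as it stands.
- The arm moves only by the shell command python3 -m jog 'ROWS' [FORCE]. ROWS is JSON, a list of rows, each an object with "xyz": the shift along the tool's x, y, z normalised to -1 to 1, where 1 is 600 mm, a list of three; "rot": the turn, a rotation vector about the tool's x, y, z normalised to -1 to 1, where 1 is pi/4 rad, a list of three; "fingers": the finger opening in mm, from 0 to 87. A call has 1 to 12 rows; each row is the pose to reach, as a shift and turn from the pose commanded when the call began, along the tool's axes at that moment; what a row does not reach only later rows make up. A row lasts 1/10 s, in which the tool goes at most 50 mm and 8.59 degrees, less where a joint would pass 70% of its speed; a pose out of reach is approached as far as the arm can. A call with a number of a shift or a turn outside -1 to 1 is refused whole. A call with a gripper value outside its range is refused whole. The fingers move at their own pace and stop on an object; FORCE is the grip in N (left out, the last holds). Time passes only in rows, so rows that repeat a pose let the fingers close. It gives the time, the measured TCP pose, the force, the opening and the grip force at its end, in the units of the state.
- observe(): the state, without advancing time (a new reading comes with each control period).
- eyes.get_image(name): name is "scene" or "top"; returns the picture (480x640x3 uint8, red, green, blue); there is no depth.
- eyes.calibration(name): a dict with "mtx" (3x3 intrinsics, pixels), "rvec" (rotation vector, rad) and "tvec" (3), from world to camera coordinates, as OpenCV has them. Camera axes: x right, y down, z forward; pixel columns grow to the right and rows downward; lengths in m; the calibration is good to about 2 mm. A picture is of the moment at which its call begins. calibration takes no time and is no camera call.
- hand_in(): hands the job in; it is judged then, once.
The state is a dict: "time_s": time; "q": joint angles; "qvel": joint speeds; "joint_torque": joint torques, N m; "tool_pos": TCP position; "orientation": TCP orientation; "contact_force": force on the tool from outside, world axes, zero at the start; "moment": the same for the moment, N m; "width": opening from 0.0 (shut) to 1.0 (fully open); "grip_force": force on a finger pad.
Only numpy, scipy, OpenCV 4.12 (cv2) and the standard library are available. Lean on these libraries where they do the work, as an engineer would, in place of code of your own. Each camera call takes 0.05 s, during which the arm holds its last target. There are 200 camera calls.

### The job

We are changing the head on the rest stick clamped in the stand: first stand the low brass head on its feet in the open drawer of the chest and slide the drawer fully shut. Then pick up the tall brass head and hold it in the air at the stick's raised tip for a colleague to push the stick in: feet downwards, socket facing the tip, squarely in line with the sloping stick, about a finger's breadth (20 mm) short of the tip and not touching it. Finish holding it there, still, without letting go, and leave the other things on the bench where they are.

Things in the scene. Friction and masses are not known exactly. Their poses are not given: they have to be found in the camera images.
- low_head: The low brass rest head, 0.18 kg: 64 mm tall, 82 mm across the feet. Origin: underside centre; x along the socket, away from its mouth; y foot to foot; z up. All but feet (x -24 to 12 mm) and the socket tube (to x -37) is a plate 14 mm thick, x -7 to 7 mm. Cross bar: z 36 to 52 mm, 80 mm long, teeth on top. Free to grip in the middle above z = 36 mm, fingers either side along x.
- tall_head: The tall brass rest head, 0.28 kg, long-legged: 105 mm tall, 118 mm across the feet. Origin: underside centre; x along the socket, away from its mouth; y foot to foot; z up. All but feet (x -24 to 12 mm) and the socket tube (to x -37) is a plate 14 mm thick, x -7 to 7 mm. Cross bar: z 72 to 93 mm, 84 mm long, teeth on top. Free to grip in the middle above z = 64 mm, fingers either side along x.
- tall_head_mouth (a point): The centre of the open end of the tall head's socket, at (-37, 0, 52) mm in the tall head's frame, same axes. The socket tube is 20 mm across, its bore 13 mm.
- tall_head_top (a point): The top middle of the tall head, at (0, 0, 105) mm in the tall head's frame, same axes.
- stick: The 1.45 m stick the heads fit on, fixed in its stand, sloping up at 15 degrees to its brass tip 200 mm above the bench. Origin: centre of the tip's end face. x runs along the stick and out of the tip into free air, rising 15 degrees; y level; z square to it, upwards. From the end: a spigot 11 mm across and 22 mm long, a ferrule 18 mm across and 28 mm long, then the wooden shaft.
- stand: The bench stand that clamps the stick, fixed: a base 340 x 100 x 12 mm under the stick and two posts, the nearer 120 mm (level) behind the tip; its clamp rises less than 30 mm above the stick's axis. Origin: on the bench, 170 mm (level) behind the tip; x points level towards the tip's side.
- chest: The wooden accessories chest, fixed, 260 x 260 mm, 116 mm tall, with one drawer. Origin: underside centre; x points from the drawer's front into the chest; the shut drawer front is at x = -130 mm. The remote lies on its top, long side across.
- chest_drawer0 (a joint): How far the drawer is pulled out, in m: 0 is shut (a stop); it starts 0.13 to 0.16 open. It slides easily (1 to 2 N) and stays where it is left.
- chest_drawer0_handle (a point): The middle of the drawer's brass bar handle, 35 mm in front of the drawer front, 78 mm above the bench, 120 mm long (y). It moves with the drawer; axes as the chest's. The drawer front's top edge is 103 mm above the bench.
- drawer_floor (a point): The centre of the drawer's inner floor, 24 mm above the bench; moves with the drawer; axes as the chest's. The floor is 215 mm (x) by 218 mm (y); its 6 mm walls rise 70 mm. The chest's top board is 80 mm above this floor. With the drawer pulled out by q, only x = -107 mm to q - 113 mm lies open to above.
- chalk_a: Bystander: a cube of cue chalk in a paper wrapper, 22 x 22 x 21 mm. Origin: the centre of its underside.
- chalk_b: Bystander: another cube of cue chalk, the same size. Origin: the centre of its underside.
- remote: Bystander: a black remote control lying flat on the chest, 46 x 170 x 18 mm. Origin: the centre of its underside.
- cleaner: Bystander: a white bottle of cue cleaner, 52 mm across, 150 mm tall. Origin: the centre of its underside.
- mug: Bystander: a white mug, 80 mm across, 95 mm tall. Origin: the centre of its underside.
- tip_shaper: Bystander: an aluminium tip shaper, an upright cylinder 24 mm across, 45 mm tall. Origin: the centre of its underside.
Not all that is in view belongs to the job. Leave any pink look-alike of the tall_head alone.

How it is judged:
By the outcome, as a careful person would: the job done as asked, in the order asked, and still so for the second after the job is handed in, while the arm keeps its last pose, push and grip.
It also fails if it takes over 72 s, if anything falls off the work surface, if the arm or the gripper's body presses on something with over 40 N, if the wrist force passes 120 N, or if a joint passes its speed limit or range.

## Working session

There is one attempt and no reset: what is moved stays moved. The work goes in short steps, Python scripts to look and compute and a shell command to move; the robot and the scene stay as the last step left them, time stands still between calls to the robot, and variables do not carry over. Pictures are saved under pics/ and viewed, at most 12 in all, crops included, and the job is handed in when it is done.

```bash
ls; mkdir -p pics; python3 - <<'E'
from cell import observe, eyes, bot
import cv2,numpy as np
for n in("scene","top"):
    im=eyes.get_image(n); cv2.imwrite(f"pics/{n}0.png",im[...,::-1])
    c=eyes.calibration(n); R=cv2.Rodrigues(np.array(c["rvec"]))[0]
    print(n,np.array(c["mtx"]).round(1).tolist(),(-R.T@np.array(c["tvec"]).ravel()).round(3),R[2].round(3))
s=observe();print(s["time_s"],s["tool_pos"],np.round(s["orientation"],3).tolist())
E
```

```text
pics
scene [[448.0, 0.0, 317.2], [0.0, 448.0, 248.5], [0.0, 0.0, 1.0]] [ 1.125 -0.537  0.659] [-0.546  0.638 -0.543]
top [[605.4, 0.0, 318.2], [0.0, 605.4, 237.4], [0.0, 0.0, 1.0]] [0.457 0.055 1.532] [ 0.112 -0.021 -0.993]
0.1 [0.28535008 0.58352061 0.22172856] [[-0.898, 0.439, -0.001], [0.439, 0.898, -0.001], [-0.0, -0.002, -1.0]]
```

View pics/scene0.png

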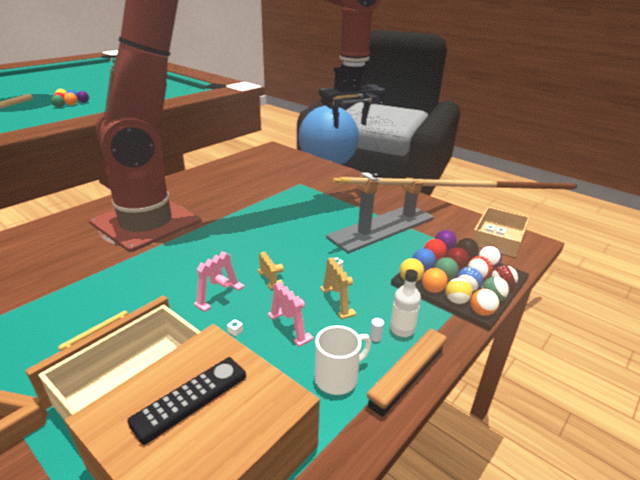

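View pics/top0.png

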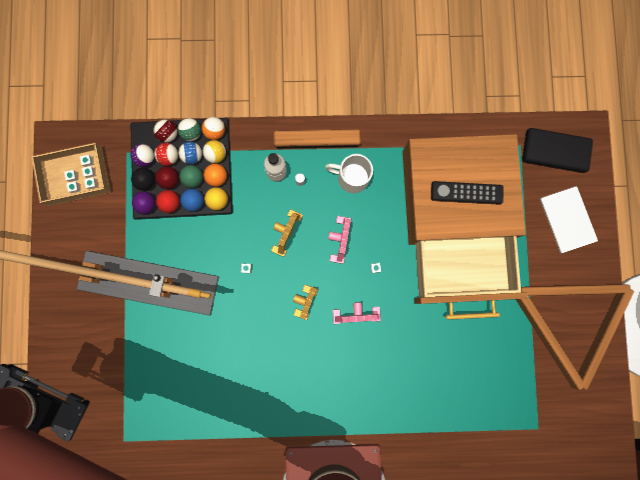

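Scene view: the robot is at upper left, with gold heads at about (269,268) and (338,288), pink ones at (215,280) and (290,312), and the chest at lower left. In the top view the stick tip is at (210,294) and the open drawer at (467,265), with its handle at (473,310).

Possible confusions, by top pixel: gold small (305,302) is the low head. Gold large (287,232) is the tall head. Pink (340,240) and pink (357,314) are look-alikes, to be left alone.

```bash
cat > h.py <<'E'
from cell import observe, eyes
import cv2,numpy as np
def ray(n,u,v):
    c=eyes.calibration(n);R=cv2.Rodrigues(np.array(c["rvec"]))[0];K=np.array(c["mtx"]);t=np.array(c["tvec"]).ravel()
    return -R.T@t, R.T@np.linalg.inv(K)@np.array([u,v,1.])
def onz(n,u,v,z):
    o,d=ray(n,u,v);return o+d*(z-o[2])/d[2]
def proj(n,P):
    c=eyes.calibration(n);return cv2.projectPoints(np.array(P,float).reshape(-1,3),np.array(c["rvec"]),np.array(c["tvec"]),np.array(c["mtx"]),None)[0].reshape(-1,2)
def tri(p,q):  # scene px, top px
    (o1,d1),(o2,d2)=ray("scene",*p),ray("top",*q)
    s=np.linalg.lstsq(np.c_[d1,-d2],o2-o1,rcond=None)[0];a=o1+s[0]*d1;b=o2+s[1]*d2
    return (a+b)/2,np.linalg.norm(a-b)
E
python3 - <<'E'
import cv2,numpy as np
t=cv2.imread("pics/top0.png");s=cv2.imread("pics/scene0.png")
a=cv2.resize(t[200:330,260:390],(400,400),interpolation=3)
b=cv2.resize(s[240:350,190:360],(400,259),interpolation=3)
b=cv2.copyMakeBorder(b,0,141,0,0,0)
c=cv2.resize(t[270:320,150:250],(400,200),interpolation=3); d=cv2.resize(s[160:210,320:420],(400,200),interpolation=3)
cv2.imwrite("pics/c1.png",np.vstack([np.hstack([a,b]),np.hstack([c,d])]))
hs=cv2.cvtColor(t,40)
m=cv2.inRange(hs,(14,120,60),(28,255,255));m[:210]=0;m[325:]=0;m[:,:255]=0;m[:,330:]=0
n,l,st,ce=cv2.connectedComponentsWithStats(m)
print(st.tolist(),ce.round(1).tolist())
E
```

```text
[[0, 0, 640, 480, 306358], [272, 210, 31, 46, 462], [293, 285, 25, 35, 380]] [[319.6, 239.4], [285.3, 231.8], [304.6, 301.5]]
```

View pics/c1.png

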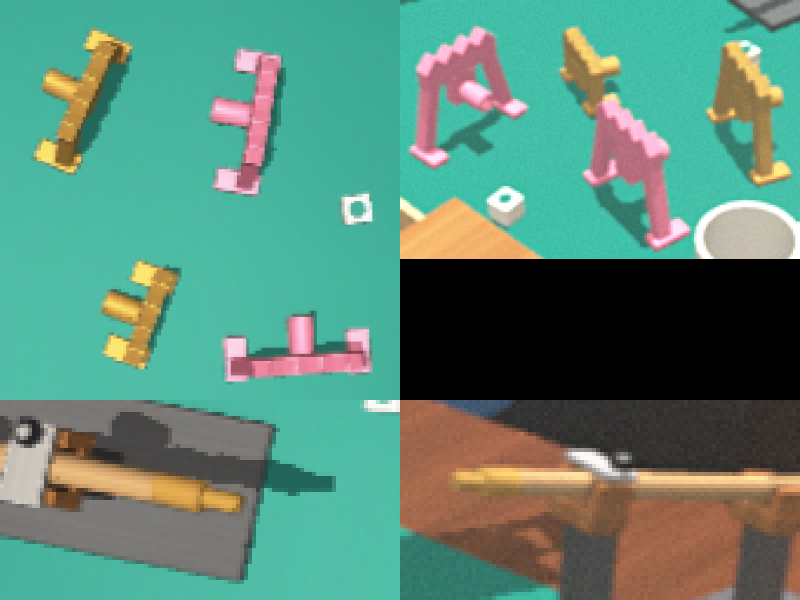

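```bash
python3 - <<'E'
from h import *
np.set_printoptions(precision=4,suppress=True)
P=lambda x,y,z:onz("top",260+x/3.077,200+y/3.077,z)
def head(a,b,n):
    a,b=P(*a,.005),P(*b,.005);d=(a-b)[:2];L=np.linalg.norm(d);d/=L
    # a is upper in image; robot x up; head x axis = away from mouth = to image right = -y world
    ex=np.array([d[1],-d[0]]);
    if ex[1]>0: ex=-ex
    c=(a+b)[:2]/2+ex*.024;print(n,"L",L,"c",c,"ex",ex,"yaw",np.degrees(np.arctan2(ex[1],ex[0])));return c,ex
c,e=head((138,262),(104,357),"low")
for x,y in((169,272),(137,362)):print(P(x,y,.054))
c2,e2=head((92,30),(35,158),"tall")
for n,c_,e_,h in(("low",c,e,.064),("tall",c2,e2,.105)):
  g=[*c_,h];print(n,"top middle proj scene",proj("scene",g),"top",proj("top",g),"mouth",proj("scene",[*(c_-.037*e_),.052]))
B=[onz("top",*p,.012)[:2] for p in((218,277.5),(210,315),(78,290),(85,251))]
print("stand",B,np.mean(B,0)); d=(B[0]+B[1]-B[2]-B[3]);print(d/np.linalg.norm(d),np.linalg.norm(d)/2)
print("tip",onz("top",210.5,295.5,.2),"tri",tri((320+55/4,160+80/4),(210.5,295.5)))
print("chest",[onz("top",*p,.116)[:2] for p in((411,137),(520,135),(525,235),(408,243))])
print("front",[onz("top",*p,.103)[:2] for p in((415,302),(522,297))])
print("handle",[onz("top",*p,.078)[:2] for p in((447,317),(499,314))])
E
```

```text
low L 0.08173818745129399 c [0.4626 0.0515] ex [-0.3579 -0.9338] yaw -110.96891637843069
[0.4992 0.0348 0.054 ]
[0.4292 0.0616 0.054 ]
tall L 0.11613009790625502 c [0.6391 0.0958] ex [-0.4199 -0.9076] yaw -114.83011696592304
low top middle proj scene [[265.8422 256.6347]] top [[308.4048 303.6813]] mouth [[280.3168 257.0605]]
tall top middle proj scene [[336.1997 263.9747]] top [[288.1069 229.2583]] mouth [[349.8518 279.752 ]]
stand [array([0.5332, 0.2759]), array([0.4406, 0.2961]), array([0.5101, 0.6227]), array([0.6071, 0.6073])] [0.5228 0.4505]
[-0.2129 -0.9771] 0.336740754027431
tip [0.4849 0.265  0.2   ] tri (array([0.4854, 0.2656, 0.1989]), np.float64(0.0011688778278204014))
chest [array([ 0.855 , -0.2039]), array([ 0.8551, -0.4681]), array([ 0.6119, -0.4651]), array([ 0.599 , -0.1863])]
front [array([ 0.4604, -0.1994]), array([ 0.4661, -0.4535])]
handle [array([ 0.423, -0.279]), array([ 0.4271, -0.4044])]
```

```bash
python3 - <<'E'
import cv2,numpy as np
t=cv2.imread("pics/top0.png")
a=cv2.resize(t[125:335,395:535],(400,600),interpolation=3)
b=cv2.resize(t[235:330,60:240],(400,211),interpolation=3)
b=cv2.copyMakeBorder(b,0,389,0,0,0)
cv2.imwrite("pics/c2.png",np.hstack([a,b]))
E
```

```text
(no output)
```

View pics/c2.png

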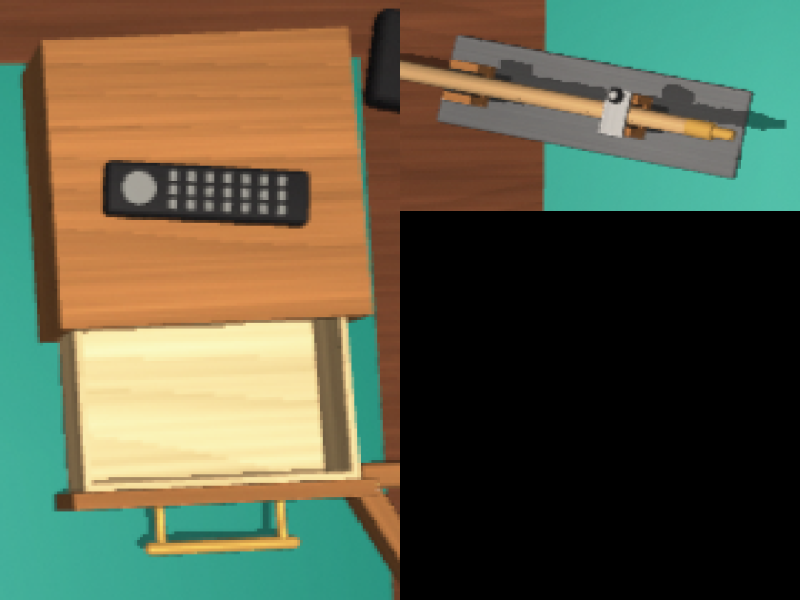

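Crop: the chest top corners, drawer and handle bar are clear, and the handle runs (150,548)–(297,543) in the crop. The ball rack touches near the drawer front's right corner. The stick axis is clear, with the tip at about (210.8,295.3).

```bash
python3 - <<'E'
from h import *
from cell import bot
np.set_printoptions(precision=4,suppress=True)
print([a for a in dir(bot) if a[0]!='_'])
C=[onz("top",395+x/2.857,125+y/2.857,.116)[:2] for x,y in((41,40),(348,27),(373,313),(60,330))]
print(C); c=np.mean(C,0); ex=(C[0]+C[1]-C[2]-C[3]);ex/=np.linalg.norm(ex);ey=(C[0]+C[3]-C[1]-C[2]);ey/=np.linalg.norm(ey)
print("c",c,"ex",ex,"ey",ey)
H=[onz("top",395+x/2.857,125+y/2.857,.078)[:2] for x,y in((150,548),(297,543))]
h=np.mean(H,0);r=np.array([ex,ey])@(h-c);print("handle",H,h,"in chest",r,"q",-r[0]-.165)
t=cv2.imread("pics/top0.png").astype(int);hs=cv2.cvtColor(t.astype(np.uint8),40)
tip=onz("top",210.8,295.3,.2)
ps=[]
for u in(30,45,60,105,120,135,175,185):
    v0=int(255+u*(295.3-255)/210.8)
    col=t[v0-12:v0+13,u];lum=col[:,2]
    m=np.where(lum>150)[0];v=v0-12+m.mean()
    z=.2
    for _ in range(20):
        P=onz("top",u,v,z);z=.2-np.linalg.norm(P[:2]-tip[:2])*np.tan(np.radians(15))
    d=(tip-P)[:2];d/=np.linalg.norm(d);print(u,v,len(m),P,d,np.degrees(np.arctan2(d[1],d[0])))
E
```

```text
['PlanningError', 'grip_depth']
[array([ 0.8502, -0.1997]), array([ 0.8566, -0.4604]), array([ 0.613 , -0.4664]), array([ 0.6045, -0.2054])]
c [ 0.7311 -0.333 ] ex [0.9997 0.024 ] ey [-0.0285  0.9996]
handle [array([ 0.4234, -0.2803]), array([ 0.4246, -0.4042])] [ 0.424  -0.3422] in chest [-0.3072 -0.0004] q 0.14217736849790222
30 256.0 16 [0.5916 0.7143 0.0761] [-0.2299 -0.9732] -103.29396279321362
45 263.5 8 [0.5719 0.6732 0.088 ] [-0.2072 -0.9783] -101.95935222117645
60 266.0 7 [0.5644 0.6334 0.0989] [-0.2095 -0.9778] -102.09045258978755
105 275.0 7 [0.5389 0.5175 0.1307] [-0.2073 -0.9783] -101.96324083396539
120 278.0 7 [0.5307 0.48   0.141 ] [-0.2061 -0.9785] -101.89276342500008
135 281.0 7 [0.5226 0.443  0.1511] [-0.2044 -0.9789] -101.79432955709156
175 289.0 7 [0.5016 0.3471 0.1774] [-0.193  -0.9812] -101.12668418833789
185 291.0 7 [0.4965 0.3237 0.1838] [-0.1845 -0.9828] -100.63427410316214
```

```bash
cat >> h.py <<'E'
def Rhead(yaw,pitch=0): # head/stick axes; pitch>0: x rises
    y,p=np.radians([yaw,pitch]);Rz=cv2.Rodrigues(np.array([0,0,y]))[0]
    return Rz@cv2.Rodrigues(np.array([0,-p,0]))[0]
def Rtool(yaw,pitch=0): # tool y = -head x, tool z = -head z
    H=Rhead(yaw,pitch);return np.c_[-H[:,1],-H[:,0],-H[:,2]]
def to(p,R):
    s=observe();R0=np.array(s["orientation"]);d=R0.T@(np.array(p)-s["tool_pos"])
    r=cv2.Rodrigues(R0.T@R)[0].ravel()
    print("xyz",(d/.6).round(4).tolist(),"mm",(d*1e3).round(1),"rot",(r/(np.pi/4)).round(4).tolist())
E
python3 -c "
from h import *
print(np.linalg.det(Rtool(-111)))
to([.463,.05,.36],Rtool(-111)); to([.463,.05,.037],Rtool(-111))"
```

```text
0.9999999999999997
xyz [-0.6566, -0.6691, -0.2294] mm [-394.  -401.5 -137.6] rot [-0.0019, 0.0001, -0.1123]
xyz [-0.6565, -0.6683, 0.309] mm [-393.9 -401.   185.4] rot [-0.0019, 0.0001, -0.1123]
```

```bash
python3 -m jog '[{"xyz":[0,0,-0.08],"rot":[0,0,0],"fingers":50},{"xyz":[0,0,-0.16],"rot":[0,0,0],"fingers":50},{"xyz":[-0.04,-0.04,-0.229],"rot":[0,0,-0.03],"fingers":50},{"xyz":[-0.1,-0.1,-0.229],"rot":[0,0,-0.06],"fingers":50},{"xyz":[-0.157,-0.157,-0.229],"rot":[0,0,-0.11],"fingers":50},{"xyz":[-0.213,-0.214,-0.229],"rot":[0,0,-0.11],"fingers":50},{"xyz":[-0.27,-0.272,-0.229],"rot":[0,0,-0.11],"fingers":50},{"xyz":[-0.327,-0.33,-0.229],"rot":[0,0,-0.11],"fingers":50},{"xyz":[-0.384,-0.388,-0.229],"rot":[0,0,-0.11],"fingers":50},{"xyz":[-0.44,-0.446,-0.229],"rot":[0,0,-0.11],"fingers":50},{"xyz":[-0.5,-0.505,-0.229],"rot":[0,0,-0.11],"fingers":50},{"xyz":[-0.555,-0.563,-0.229],"rot":[0,0,-0.11],"fingers":50}]' 20
python3 -c "
from h import *
to([.463,.05,.11],Rtool(-111))"
```

```text
time_s: 1.3
tool_pos: [0.4365, 0.1319, 0.3598]
orientation: [[-0.933, 0.36, -0.0], [0.36, 0.933, 0.0], [0.0, 0.0, -1.0]]
contact_force: [0.7, -0.3, -0.4]
width: 0.575
grip_force: 0.0
xyz [-0.0905, -0.1114, 0.4163] mm [-54.3 -66.8 249.8] rot [0.0001, -0.0002, -0.0027]
```

```bash
python3 -m jog '[{"xyz":[-0.04,-0.06,0.03],"rot":[0,0,0],"fingers":50},{"xyz":[-0.0905,-0.1114,0.08],"rot":[0,0,-0.003],"fingers":50},{"xyz":[-0.0905,-0.1114,0.16],"rot":[0,0,-0.003],"fingers":50},{"xyz":[-0.0905,-0.1114,0.24],"rot":[0,0,-0.003],"fingers":50},{"xyz":[-0.0905,-0.1114,0.32],"rot":[0,0,-0.003],"fingers":50},{"xyz":[-0.0905,-0.1114,0.39],"rot":[0,0,-0.003],"fingers":50},{"xyz":[-0.0905,-0.1114,0.416],"rot":[0,0,-0.003],"fingers":50},{"xyz":[-0.0905,-0.1114,0.416],"rot":[0,0,-0.003],"fingers":50},{"xyz":[-0.0905,-0.1114,0.416],"rot":[0,0,-0.003],"fingers":50}]'
python3 -c "
from h import *
to([.463,.05,.037],Rtool(-111))
s=eyes.get_image('scene')[...,::-1];cv2.imwrite('pics/s1.png',cv2.resize(s[160:320,180:380],(750,600),interpolation=3))
print(proj('scene',[observe()['tool_pos'],[.463,.05,.064]]))"
```

```text
time_s: 2.2
tool_pos: [0.4631, 0.0522, 0.1109]
orientation: [[-0.934, 0.358, 0.0], [0.358, 0.934, -0.0], [-0.0, -0.0, -1.0]]
contact_force: [0.0, -0.1, 0.6]
width: 0.575
grip_force: 0.0
xyz [-0.0011, -0.0034, 0.1232] mm [-0.7 -2.1 73.9] rot [-0.0002, 0.0002, 0.0004]
[[265.66463647 239.57848945]
 [265.51414427 256.95487325]]
```

View pics/s1.png

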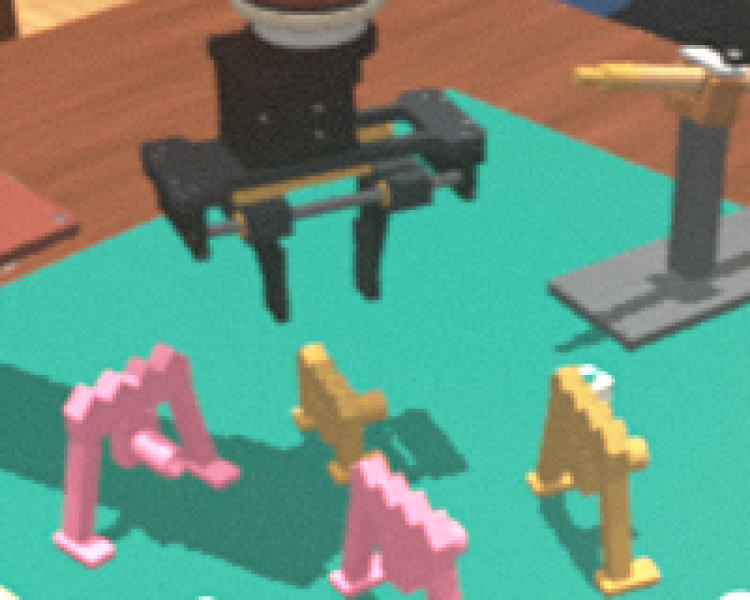

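```bash
python3 -c "
from h import *
H=Rhead(-111);c=np.array([.463,.05,0])
for n in('scene','top'):
  q=proj(n,[c+H@np.array(p) for p in([0,.04,.055],[0,-.04,.055],[0,.041,0],[0,-.041,0],[-.037,0,.028])])
  print(((q-[180,160])*3.75 if n=='scene' else (q-[260,200])*3.077).round(0).tolist())
H=Rhead(-115);c=np.array([.639,.096,0])
q=proj('scene',[c+H@np.array(p) for p in([0,.042,.093],[0,-.042,.093],[-.006,.059,0],[-.006,-.059,0],[-.037,0,.052])])
print(((q-[180,160])*3.75).round(0).tolist())
"
```

```text
[[346.0, 409.0], [298.0, 344.0], [349.0, 480.0], [301.0, 412.0], [376.0, 396.0]]
[[168.0, 271.0], [134.0, 367.0], [167.0, 271.0], [134.0, 366.0], [107.0, 303.0]]
[[617.0, 447.0], [555.0, 369.0], [630.0, 588.0], [547.0, 473.0], [637.0, 449.0]]
```

The picture shows the gripper straddling above the low head (ridge at about (335,380) in the crop). Feet, bar ends and tube lie within about 2 mm of the estimate, so I descend and grip.

```bash
python3 -m jog '[{"xyz":[0,-0.002,0.04],"rot":[0,0,0],"fingers":50},{"xyz":[0,-0.002,0.08],"rot":[0,0,0],"fingers":50},{"xyz":[0,-0.002,0.11],"rot":[0,0,0],"fingers":50},{"xyz":[0,-0.002,0.122],"rot":[0,0,0],"fingers":50},{"xyz":[0,-0.002,0.122],"rot":[0,0,0],"fingers":50},{"xyz":[0,-0.002,0.122],"rot":[0,0,0],"fingers":0},{"xyz":[0,-0.002,0.122],"rot":[0,0,0],"fingers":0},{"xyz":[0,-0.002,0.122],"rot":[0,0,0],"fingers":0},{"xyz":[0,-0.002,0.122],"rot":[0,0,0],"fingers":0},{"xyz":[0,-0.002,0.122],"rot":[0,0,0],"fingers":0},{"xyz":[0,-0.002,0.122],"rot":[0,0,0],"fingers":0}]' 25
python3 -c "
from h import *
to([.533,-.338,.24],Rtool(-88.7))"
```

```text
time_s: 3.35
tool_pos: [0.4624, 0.0512, 0.0372]
orientation: [[-0.934, 0.358, 0.0], [0.358, 0.934, 0.0], [0.0, 0.0, -1.0]]
contact_force: [0.3, -0.1, -1.2]
width: 0.159
grip_force: 25.0
xyz [-0.342, -0.5635, -0.338] mm [-205.2 -338.1 -202.8] rot [0.0001, -0.0, -0.4949]
```

```bash
python3 -m jog '[{"xyz":[0,0,-0.04],"rot":[0,0,0],"fingers":0},{"xyz":[0,0,-0.1],"rot":[0,0,0],"fingers":0},{"xyz":[0,0,-0.17],"rot":[0,0,0],"fingers":0},{"xyz":[-0.02,-0.03,-0.24],"rot":[0,0,-0.05],"fingers":0},{"xyz":[-0.05,-0.08,-0.29],"rot":[0,0,-0.1],"fingers":0},{"xyz":[-0.085,-0.14,-0.33],"rot":[0,0,-0.16],"fingers":0},{"xyz":[-0.12,-0.2,-0.338],"rot":[0,0,-0.22],"fingers":0},{"xyz":[-0.16,-0.265,-0.338],"rot":[0,0,-0.28],"fingers":0},{"xyz":[-0.2,-0.33,-0.338],"rot":[0,0,-0.34],"fingers":0},{"xyz":[-0.24,-0.395,-0.338],"rot":[0,0,-0.4],"fingers":0},{"xyz":[-0.28,-0.46,-0.338],"rot":[0,0,-0.45],"fingers":0},{"xyz":[-0.312,-0.515,-0.338],"rot":[0,0,-0.495],"fingers":0}]'
python3 -c "
from h import *
to([.533,-.338,.19],Rtool(-88.7))"
```

```text
time_s: 4.55
tool_pos: [0.5265, -0.3065, 0.2394]
orientation: [[-1.0, -0.024, -0.001], [-0.024, 1.0, -0.0], [0.001, -0.0, -1.0]]
contact_force: [-0.0, 0.9, -1.6]
width: 0.161
grip_force: 25.0
xyz [-0.0096, -0.0526, 0.0824] mm [ -5.8 -31.6  49.4] rot [-0.0006, -0.0012, 0.0019]
```

```bash
python3 -m jog '[{"xyz":[-0.005,-0.03,0.02],"rot":[0,0,0],"fingers":0},{"xyz":[-0.009,-0.052,0.06],"rot":[0,0,0],"fingers":0},{"xyz":[-0.009,-0.053,0.082],"rot":[0,0,0],"fingers":0},{"xyz":[-0.009,-0.053,0.13],"rot":[0,0,0],"fingers":0},{"xyz":[-0.009,-0.053,0.18],"rot":[0,0,0],"fingers":0},{"xyz":[-0.009,-0.053,0.23],"rot":[0,0,0],"fingers":0},{"xyz":[-0.009,-0.053,0.265],"rot":[0,0,0],"fingers":0},{"xyz":[-0.009,-0.053,0.285],"rot":[0,0,0],"fingers":0},{"xyz":[-0.009,-0.053,0.29],"rot":[0,0,0],"fingers":0},{"xyz":[-0.009,-0.053,0.293],"rot":[0,0,0],"fingers":0},{"xyz":[-0.009,-0.053,0.293],"rot":[0,0,0],"fingers":0},{"xyz":[-0.009,-0.053,0.293],"rot":[0,0,0],"fingers":0}]'
python3 -c "
from h import *
im=eyes.get_image('scene')[...,::-1];im2=eyes.get_image('top')[...,::-1]
cv2.imwrite('pics/s2.png',np.hstack([cv2.resize(im[260:460,20:280],(400,308),interpolation=3),cv2.resize(im2[200:340,390:550],(400,350),interpolation=3)[:308]]))"
```

```text
time_s: 5.75
tool_pos: [0.5333, -0.3364, 0.0652]
orientation: [[-1.0, -0.023, 0.001], [-0.023, 1.0, -0.001], [-0.001, -0.001, -1.0]]
contact_force: [0.0, 0.5, -1.0]
width: 0.156
grip_force: 25.0
```

View pics/s2.png

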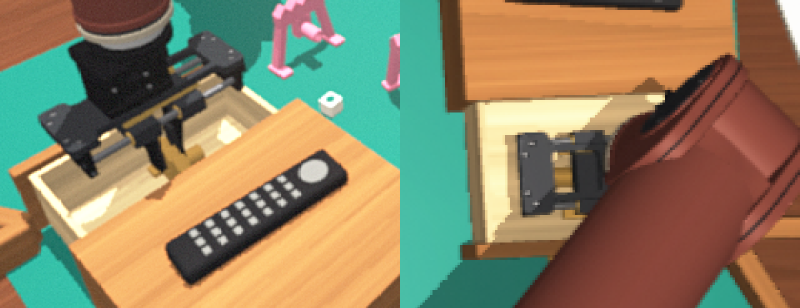

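The head hangs upright inside the drawer (crop about (178,160)) with clearance all round. I lower the last 4 mm, release and lift.

```bash
python3 -m jog '[{"xyz":[0,0,0.003],"rot":[0,0,0],"fingers":0},{"xyz":[0,0,0.0055],"rot":[0,0,0],"fingers":0},{"xyz":[0,0,0.0055],"rot":[0,0,0],"fingers":0}]'
python3 -m jog '[{"xyz":[0,0,0],"rot":[0,0,0],"fingers":25},{"xyz":[0,0,0],"rot":[0,0,0],"fingers":45},{"xyz":[0,0,0],"rot":[0,0,0],"fingers":45},{"xyz":[0,0,0],"rot":[0,0,0],"fingers":45},{"xyz":[0,0,-0.03],"rot":[0,0,0],"fingers":45},{"xyz":[0,0,-0.08],"rot":[0,0,0],"fingers":45},{"xyz":[0,0,-0.15],"rot":[0,0,0],"fingers":45},{"xyz":[0,0,-0.21],"rot":[0,0,0],"fingers":10},{"xyz":[0,0,-0.21],"rot":[0,0,0],"fingers":0},{"xyz":[0,0,-0.21],"rot":[0,0,0],"fingers":0}]'
python3 -c "
from h import *
to([.385,-.34,.187],Rtool(-88.7));to([.385,-.34,.062],Rtool(-88.7))"
```

```text
time_s: 6.15
tool_pos: [0.5332, -0.3362, 0.0613]
orientation: [[-1.0, -0.023, 0.001], [-0.023, 1.0, -0.0], [-0.001, -0.0, -1.0]]
contact_force: [-0.6, 0.9, 2.4]
width: 0.161
grip_force: 25.0
time_s: 7.15
tool_pos: [0.5331, -0.3363, 0.1875]
orientation: [[-1.0, -0.023, 0.002], [-0.023, 1.0, -0.0], [-0.002, -0.0, -1.0]]
contact_force: [-0.4, 0.1, 0.1]
width: 0.326
grip_force: 0.0
xyz [0.2469, -0.0006, 0.0004] mm [148.1  -0.4   0.2] rot [-0.0005, 0.002, 0.0001]
xyz [0.2472, -0.0006, 0.2087] mm [148.3  -0.3 125.2] rot [-0.0005, 0.002, 0.0001]
```

```bash
python3 -m jog '[{"xyz":[0.06,0,0],"rot":[0,0,0],"fingers":0},{"xyz":[0.13,0,0],"rot":[0,0,0],"fingers":0},{"xyz":[0.2,0,0],"rot":[0,0,0],"fingers":0},{"xyz":[0.247,0,0],"rot":[0,0,0],"fingers":0},{"xyz":[0.247,0,0.03],"rot":[0,0,0],"fingers":0},{"xyz":[0.247,0,0.09],"rot":[0,0,0],"fingers":0},{"xyz":[0.247,0,0.15],"rot":[0,0,0],"fingers":0},{"xyz":[0.247,0,0.208],"rot":[0,0,0],"fingers":0},{"xyz":[0.247,0,0.208],"rot":[0,0,0],"fingers":0},{"xyz":[0.247,0,0.208],"rot":[0,0,0],"fingers":0}]'
python3 -c "
from h import *
im=eyes.get_image('scene')[...,::-1];im2=eyes.get_image('top')[...,::-1]
cv2.imwrite('pics/s3.png',np.hstack([cv2.resize(im[260:460,20:280],(400,308),interpolation=3),cv2.resize(im2[200:340,390:550],(400,350),interpolation=3)[:308]]))"
```

```text
time_s: 8.15
tool_pos: [0.3836, -0.3394, 0.0619]
orientation: [[-1.0, -0.022, -0.003], [-0.022, 1.0, 0.0], [0.003, 0.0, -1.0]]
contact_force: [0.1, 0.4, 0.7]
width: 0.004
grip_force: 0.0
```

View pics/s3.png

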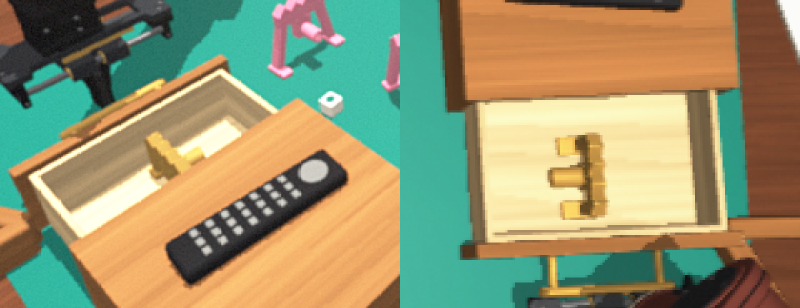

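The low head stands on its feet in the open drawer (crop (580,178)), and the fingers are in front of the handle. I push gently.

```bash
python3 -m jog '[{"xyz":[-0.018,0,0],"rot":[0,0,0],"fingers":0},{"xyz":[-0.036,0,0],"rot":[0,0,0],"fingers":0},{"xyz":[-0.046,0,0],"rot":[0,0,0],"fingers":0},{"xyz":[-0.058,0,0],"rot":[0,0,0],"fingers":0},{"xyz":[-0.074,0,0],"rot":[0,0,0],"fingers":0},{"xyz":[-0.092,0,0],"rot":[0,0,0],"fingers":0},{"xyz":[-0.112,0,0],"rot":[0,0,0],"fingers":0},{"xyz":[-0.132,0,0],"rot":[0,0,0],"fingers":0},{"xyz":[-0.152,0,0],"rot":[0,0,0],"fingers":0},{"xyz":[-0.172,0,0],"rot":[0,0,0],"fingers":0},{"xyz":[-0.19,0,0],"rot":[0,0,0],"fingers":0},{"xyz":[-0.205,0,0],"rot":[0,0,0],"fingers":0}]'
python3 -m jog '[{"xyz":[-0.012,0,0],"rot":[0,0,0],"fingers":0},{"xyz":[-0.022,0,0],"rot":[0,0,0],"fingers":0},{"xyz":[-0.03,0,0],"rot":[0,0,0],"fingers":0},{"xyz":[-0.038,0,0],"rot":[0,0,0],"fingers":0},{"xyz":[-0.044,0,0],"rot":[0,0,0],"fingers":0},{"xyz":[-0.05,0,0],"rot":[0,0,0],"fingers":0},{"xyz":[-0.05,0,0],"rot":[0,0,0],"fingers":0}]'
```

```text
time_s: 9.45
tool_pos: [0.5086, -0.3366, 0.0619]
orientation: [[-1.0, -0.023, -0.0], [-0.023, 1.0, -0.0], [0.0, -0.0, -1.0]]
contact_force: [-0.8, 0.2, 1.1]
width: 0.005
grip_force: 0.7
time_s: 10.15
tool_pos: [0.5383, -0.3359, 0.0622]
orientation: [[-1.0, -0.023, 0.001], [-0.023, 1.0, -0.0], [-0.001, -0.0, -1.0]]
contact_force: [0.3, 0.2, 0.0]
width: 0.003
grip_force: 0.0
```

```bash
python3 -m jog '[{"xyz":[-0.006,0,0],"rot":[0,0,0],"fingers":0},{"xyz":[-0.011,0,0],"rot":[0,0,0],"fingers":0},{"xyz":[-0.015,0,0],"rot":[0,0,0],"fingers":0},{"xyz":[-0.019,0,0],"rot":[0,0,0],"fingers":0},{"xyz":[-0.022,0,0],"rot":[0,0,0],"fingers":0},{"xyz":[-0.022,0,0],"rot":[0,0,0],"fingers":0}]'
```

```text
time_s: 10.75
tool_pos: [0.5423, -0.3364, 0.0616]
orientation: [[-1.0, -0.018, -0.013], [-0.018, 1.0, 0.005], [0.013, 0.005, -1.0]]
contact_force: [-32.3, 8.7, 22.1]
width: 0.007
grip_force: 16.5
```

```bash
python3 -m jog '[{"xyz":[0.02,0,0],"rot":[0,0,0],"fingers":0},{"xyz":[0.05,0,0],"rot":[0,0,0],"fingers":0},{"xyz":[0.1,0,0],"rot":[0,0,0],"fingers":0},{"xyz":[0.12,0,-0.05],"rot":[0,0,0],"fingers":30},{"xyz":[0.12,0,-0.12],"rot":[0,0,0],"fingers":50},{"xyz":[0.12,0.06,-0.2],"rot":[0,0,0],"fingers":50},{"xyz":[0.12,0.13,-0.28],"rot":[0,0,0],"fingers":50},{"xyz":[0.12,0.2,-0.36],"rot":[0,0,0],"fingers":50},{"xyz":[0.12,0.27,-0.36],"rot":[0,0,0],"fingers":50},{"xyz":[0.12,0.34,-0.36],"rot":[0,0,0],"fingers":50},{"xyz":[0.12,0.34,-0.36],"rot":[0,0,0],"fingers":50}]'
python3 -c "
from h import *
im=eyes.get_image('scene')[...,::-1];im2=eyes.get_image('top')[...,::-1]
cv2.imwrite('pics/s4full.png',im);cv2.imwrite('pics/t4full.png',im2)
cv2.imwrite('pics/s4.png',np.hstack([cv2.resize(im[220:480,0:340],(400,306),interpolation=3),cv2.resize(im2[200:340,390:550],(400,350),interpolation=3)[:306]]))"
```

```text
time_s: 11.85
tool_pos: [0.4752, -0.1278, 0.2796]
orientation: [[-1.0, -0.029, 0.004], [-0.029, 1.0, 0.003], [-0.004, 0.003, -1.0]]
contact_force: [1.2, 1.0, -0.7]
width: 0.558
grip_force: 0.0
```

View pics/s4.png

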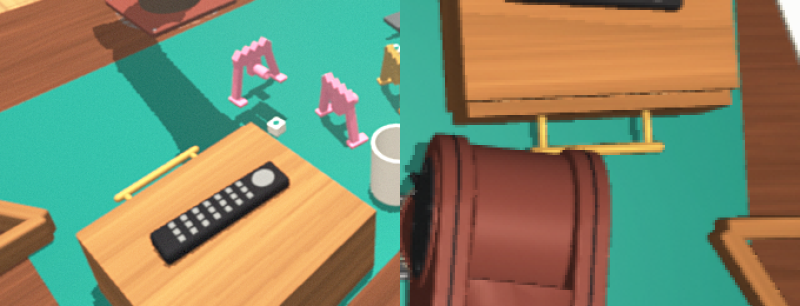

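```bash
python3 - <<'E'
from h import *
t=cv2.imread("pics/t4full.png")
m=cv2.inRange(cv2.cvtColor(t,40),(18,130,120),(32,255,255));m[:, :440]=0;m[:,500:]=0;m[:254]=0;m[268:]=0
v,u=np.nonzero(m);print(u.min(),u.max(),[ (k,v[u==k].mean(),(u==k).sum()) for k in(446,450,458,466,474,484,490)])
for k in(458,466,474,484):
  w=onz("top",k,v[u==k].mean(),.078)[:2];d=w-[.7311,-.333];print(w,"chest x",d@[.9997,.026],"q",-d@[.9997,.026]-.165)
E
```

```text
443 494 [(446, np.float64(257.0), np.int64(7)), (450, np.float64(259.5), np.int64(2)), (458, np.float64(nan), np.int64(0)), (466, np.float64(258.5), np.int64(2)), (474, np.float64(259.5), np.int64(4)), (484, np.float64(258.5), np.int64(4)), (490, np.float64(257.0), np.int64(7))]
[nan nan] chest x nan q nan
[ 0.56205122 -0.33185624] chest x -0.16896832770980239 q 0.003968327709802377
[ 0.55919364 -0.35116426] chest x -0.17232705985395022 q 0.007327059853950213
[ 0.56107098 -0.37560126] chest x -0.17108564339379212 q 0.006085643393792112<stdin>:4: RuntimeWarning: Mean of empty slice.
  ret = ret.dtype.type(ret / rcount)
<stdin>:6: RuntimeWarning: Mean of empty slice.
```

```bash
python3 - <<'E'
from h import *
np.set_printoptions(precision=1,suppress=True)
def bar(n,f,lo,hi,box):
    im=cv2.imread(f);m=cv2.inRange(cv2.cvtColor(im,40),lo,hi)
    k=np.zeros_like(m);x0,y0,x1,y1=box;k[y0:y1,x0:x1]=m[y0:y1,x0:x1];v,u=np.nonzero(k)
    return u,v
ex=np.array([.9997,.026]);ey=np.array([-.026,.9997]);c=np.array([.7311,-.333])
P=lambda x,y,z:[*(c+ex*x+ey*y),z]
for tag,fs,ft,q0,bs,bt in(("open","pics/scene0.png","pics/top0.png",.142,(50,300,140,360),(440,311,505,325)),("shut","pics/s4full.png","pics/t4full.png",0,(90,340,180,400),(440,255,500,264))):
    for n,f,b in(("scene",fs,bs),("top",ft,bt)):
        u,v=bar(n,f,(20,150,130),(32,255,255),b)
        print(tag,n,len(u),"bbox",u.min(),u.max(),v.min(),v.max(),"mean",u.mean(),v.mean())
        for q in(q0,q0+.006):print("  pred q",q,proj(n,[P(-.165-q,y,.078) for y in(.06,0,-.06)]).tolist())
# chest/drawer front gap seen from above: luminance profile down columns
t=cv2.cvtColor(cv2.imread("pics/t4full.png"),cv2.COLOR_BGR2GRAY)
for k in(430,455,480,505):print(k,t[232:252,k])
print(proj("top",[P(-.13,0,.116),P(-.13,0,.103),P(-.13,0,0)]).tolist())
E
```

```text
open scene 16 bbox 62 123 315 347 mean 87.0 333.75
  pred q 0.142 [[124.38979820154469, 312.700126389256], [94.26447041055104, 328.9352092206701], [61.133316012964656, 346.79018625783266]]
  pred q 0.148 [[122.71634461604444, 311.333076447124], [92.62750821489885, 327.4410935255449], [59.54858994546157, 345.14984680918786]]
open top 62 bbox 447 497 311 317 mean 471.48387096774195 315.2741935483871
  pred q 0.142 [[447.8304611515141, 317.1355589654965], [472.7409420154705, 315.8676485967047], [497.6025008426225, 314.6022282945666]]
  pred q 0.148 [[448.01546072934076, 319.6645845813685], [472.9372675772481, 318.393601491845], [497.8101075564929, 317.1251156555262]]
shut scene 18 bbox 107 166 347 388 mean 135.72222222222223 366.6111111111111
  pred q 0 [[167.93375676411247, 348.2713346671139], [137.06037904790176, 367.99661146443736], [102.78015473916955, 389.89855298115816]]
  pred q 0.006 [[165.92639864910805, 346.6315169758842], [135.07893547065171, 366.1880749230086], [100.84265654998339, 387.8930614475916]]
shut top 61 bbox 446 494 255 260 mean 475.2295081967213 258.73770491803276
  pred q 0 [[443.50151588065194, 257.95697267716804], [468.1469205165758, 256.7603077063896], [492.7444464197207, 255.5659675017575]]
  pred q 0.006 [[443.68253258624117, 260.4315506773666], [468.33902345621937, 259.23193173824814], [492.9475921882241, 258.0346443679088]]
430 [165 172 162 157 159 152 150 122 117 139 139 140 144 146  72  58  59  80
 138 139]
455 [170 159 153 155 149 146 109 137 138 137 137 139 138  52  58  61  84 133
 133 133]
480 [156 153 152 147 147 110 137 142 140 138 139 134  51  58  72 128 129 129
 129 129]
505 [152 149 148 145  98 144 142 140 138 138 124  56  58  72 123 124 124 125
 126 125]
[[471.2506633231907, 240.70963161157474], [469.78184377542004, 241.29347385646145], [459.0117943924714, 245.57446931218314]]
```

The picture shows the drawer front tight against the chest, with the handle at (599,149). Correcting for the 16 mm thick drawer front gives q ≈ 0, and the push also met a hard 32 N stop, so the drawer is shut. Next is the tall head.

```bash
python3 -c "
from h import *
to([.639,.096,.28],Rtool(-115));to([.639,.096,.068],Rtool(-115))"
```

```text
xyz [-0.2838, 0.3697, -0.0007] mm [-170.3  221.8   -0.4] rot [0.0027, 0.0025, 0.591]
xyz [-0.283, 0.3691, 0.3527] mm [-169.8  221.4  211.6] rot [0.0027, 0.0025, 0.591]
```

```bash
python3 -m jog '[{"xyz":[-0.04,0.05,0],"rot":[0,0,0.1],"fingers":50},{"xyz":[-0.085,0.11,0],"rot":[0,0,0.2],"fingers":50},{"xyz":[-0.13,0.17,0],"rot":[0,0,0.3],"fingers":50},{"xyz":[-0.175,0.23,0],"rot":[0,0,0.4],"fingers":50},{"xyz":[-0.22,0.29,0],"rot":[0,0,0.5],"fingers":50},{"xyz":[-0.265,0.345,0],"rot":[0.003,0.0025,0.591],"fingers":50},{"xyz":[-0.284,0.369,0],"rot":[0.003,0.0025,0.591],"fingers":50},{"xyz":[-0.283,0.369,0.06],"rot":[0.003,0.0025,0.591],"fingers":50},{"xyz":[-0.283,0.369,0.12],"rot":[0.003,0.0025,0.591],"fingers":50},{"xyz":[-0.283,0.369,0.18],"rot":[0.003,0.0025,0.591],"fingers":50},{"xyz":[-0.283,0.369,0.22],"rot":[0.003,0.0025,0.591],"fingers":50},{"xyz":[-0.283,0.369,0.22],"rot":[0.003,0.0025,0.591],"fingers":50}]'
python3 -c "
from h import *
to([.639,.096,.068],Rtool(-115))
s=eyes.get_image('scene')[...,::-1];cv2.imwrite('pics/s5.png',cv2.resize(s[180:330,240:440],(800,600),interpolation=3))"
```

```text
time_s: 13.15
tool_pos: [0.6373, 0.0899, 0.1424]
orientation: [[-0.903, 0.429, -0.008], [0.429, 0.903, -0.005], [0.005, -0.007, -1.0]]
contact_force: [-0.4, 0.3, 0.2]
width: 0.578
grip_force: 0.0
xyz [0.0012, 0.0114, 0.1239] mm [ 0.7  6.8 74.3] rot [-0.0093, -0.0062, -0.0088]
```

View pics/s5.png

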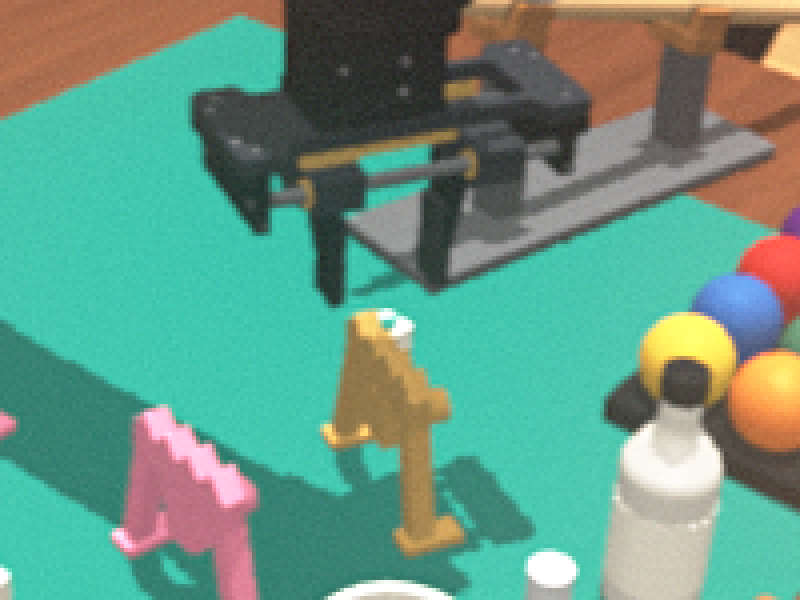

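The gripper is above the gold tall head (ridge at about (385,345) in the crop), aligned with its plate. I correct by 7 mm, descend and grip.

```bash
python3 -m jog '[{"xyz":[0.001,0.011,0.01],"rot":[-0.009,-0.006,-0.009],"fingers":50},{"xyz":[0.001,0.011,0.04],"rot":[-0.009,-0.006,-0.009],"fingers":50},{"xyz":[0.001,0.011,0.09],"rot":[-0.009,-0.006,-0.009],"fingers":50},{"xyz":[0.001,0.011,0.115],"rot":[-0.009,-0.006,-0.009],"fingers":50},{"xyz":[0.001,0.011,0.124],"rot":[-0.009,-0.006,-0.009],"fingers":50},{"xyz":[0.001,0.011,0.124],"rot":[-0.009,-0.006,-0.009],"fingers":50},{"xyz":[0.001,0.011,0.124],"rot":[-0.009,-0.006,-0.009],"fingers":0},{"xyz":[0.001,0.011,0.124],"rot":[-0.009,-0.006,-0.009],"fingers":0},{"xyz":[0.001,0.011,0.124],"rot":[-0.009,-0.006,-0.009],"fingers":0},{"xyz":[0.001,0.011,0.124],"rot":[-0.009,-0.006,-0.009],"fingers":0},{"xyz":[0.001,0.011,0.124],"rot":[-0.009,-0.006,-0.009],"fingers":0},{"xyz":[0.001,0.011,0.124],"rot":[-0.009,-0.006,-0.009],"fingers":0}]' 45
python3 -c "
from h import *
s=observe();R0=np.array(s['orientation']);print(s['tool_pos'],R0.round(3).tolist())
H=Rhead(-102,15);tip=np.array([.485,.265,.2])
# TCP in head frame assumed (0,0,h)
h=s['tool_pos'][2]
for gap in(.02,.10):
  o=tip+H@np.array([gap+.037,0,-.052]);p=o+H@np.array([0,0,h]);print(gap,o,p);to(p,Rtool(-102,15))
"
```

```text
time_s: 14.4
tool_pos: [0.6408, 0.0978, 0.0715]
orientation: [[-0.907, 0.421, 0.005], [0.421, 0.907, 0.002], [-0.003, 0.004, -1.0]]
contact_force: [-0.0, -0.9, -3.4]
width: 0.16
grip_force: 44.9
[0.64078599 0.09778617 0.07154981] [[-0.907, 0.421, 0.005], [0.421, 0.907, 0.002], [-0.003, 0.004, -1.0]]
0.02 [0.47075465 0.19798088 0.16452454] [0.47460485 0.21609466 0.23363635]
xyz [0.3334, 0.0634, -0.2709] mm [ 200.    38.  -162.6] rot [0.3366, -0.033, -0.2855]
0.1 [0.45468847 0.12239544 0.18523007] [0.45853867 0.14050922 0.25434187]
xyz [0.3045, -0.062, -0.3059] mm [ 182.7  -37.2 -183.5] rot [0.3366, -0.033, -0.2855]
```

```bash
python3 -m jog '[{"xyz":[0,0,-0.03],"rot":[0,0,0],"fingers":0},{"xyz":[0,0,-0.08],"rot":[0,0,0],"fingers":0},{"xyz":[0,0,-0.14],"rot":[0,0,0],"fingers":0},{"xyz":[0,0,-0.2],"rot":[0,0,0],"fingers":0},{"xyz":[0.04,-0.008,-0.25],"rot":[0.05,-0.005,-0.04],"fingers":0},{"xyz":[0.09,-0.018,-0.29],"rot":[0.1,-0.01,-0.08],"fingers":0},{"xyz":[0.145,-0.03,-0.306],"rot":[0.15,-0.015,-0.13],"fingers":0},{"xyz":[0.2,-0.04,-0.306],"rot":[0.21,-0.02,-0.18],"fingers":0},{"xyz":[0.25,-0.05,-0.306],"rot":[0.27,-0.027,-0.23],"fingers":0},{"xyz":[0.29,-0.06,-0.306],"rot":[0.32,-0.031,-0.27],"fingers":0},{"xyz":[0.3045,-0.062,-0.306],"rot":[0.3366,-0.033,-0.2855],"fingers":0},{"xyz":[0.3045,-0.062,-0.306],"rot":[0.3366,-0.033,-0.2855],"fingers":0}]'
python3 -m jog '[{"xyz":[0,0,0],"rot":[0,0,0],"fingers":0},{"xyz":[0,0,0],"rot":[0,0,0],"fingers":0}]'
python3 -c "
from h import *
to([.4585,.1405,.2543],Rtool(-102,15))
s=observe();R=np.array(s['orientation']);H=np.c_[-R[:,1],-R[:,0],-R[:,2]];o=np.array(s['tool_pos'])-H[:,2]*.0715
F=[[-.037,0,.052],[0,.042,.093],[0,-.042,.093],[-.024,.059,0],[-.024,-.059,0],[0,0,.105]]
im=eyes.get_image('scene')[...,::-1].copy();im2=eyes.get_image('top')[...,::-1].copy()
cv2.imwrite('pics/s6f.png',im);cv2.imwrite('pics/t6f.png',im2)
def crop(im,n,x,y,w,h,S):
  c=cv2.resize(im[y:y+h,x:x+w],(w*S,h*S),interpolation=3)
  for q in [*proj(n,[o+H@np.array(f) for f in F]),*proj(n,[[.485,.265,.2]])]:
    cv2.circle(c,tuple(int(a) for a in (q-[x,y])*S),3,(255,0,255),1)
  print(n,(proj(n,[o+H@np.array(f) for f in F])).round(1).tolist())
  return c
a=crop(im,'scene',230,150,160,120,5);cv2.imwrite('pics/s6.png',a)
"
```

```text
time_s: 15.6
tool_pos: [0.4578, 0.1417, 0.2541]
orientation: [[-0.979, 0.198, -0.054], [0.205, 0.946, -0.253], [0.001, -0.258, -0.966]]
contact_force: [-0.1, 0.1, -3.7]
width: 0.156
grip_force: 44.9
time_s: 15.8
tool_pos: [0.4596, 0.1396, 0.2545]
orientation: [[-0.978, 0.203, -0.053], [0.21, 0.944, -0.253], [-0.001, -0.258, -0.966]]
contact_force: [-0.3, 0.3, -2.2]
width: 0.158
grip_force: 44.9
xyz [0.0021, 0.0011, 0.0001] mm [1.3 0.7 0.1] rot [0.0007, 0.0003, -0.0034]
scene [[301.4, 179.1], [303.0, 167.5], [282.2, 155.6], [306.7, 209.7], [278.9, 190.8], [293.4, 156.2]]
```

View pics/s6.png

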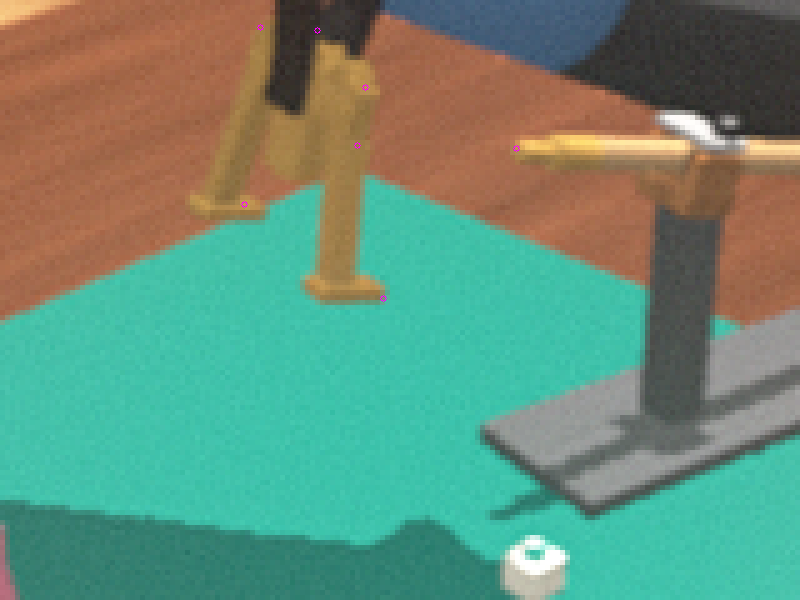

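The head in the hand matches the predicted points to about 1 px (near foot (384,293) against (383,298)), and the tip sits exactly on its prediction (517,148). I move in along the stick axis.

```bash
python3 -m jog '[{"xyz":[0.001,0.02,0],"rot":[0,0,-0.003],"fingers":0},{"xyz":[0.002,0.045,0],"rot":[0,0,-0.003],"fingers":0},{"xyz":[0.002,0.07,0],"rot":[0,0,-0.003],"fingers":0},{"xyz":[0.002,0.092,0],"rot":[0,0,-0.003],"fingers":0},{"xyz":[0.002,0.11,0],"rot":[0,0,-0.003],"fingers":0},{"xyz":[0.002,0.122,0],"rot":[0,0,-0.003],"fingers":0},{"xyz":[0.002,0.131,0],"rot":[0,0,-0.003],"fingers":0},{"xyz":[0.002,0.134,0],"rot":[0,0,-0.003],"fingers":0},{"xyz":[0.002,0.134,0],"rot":[0,0,-0.003],"fingers":0},{"xyz":[0.002,0.134,0],"rot":[0,0,-0.003],"fingers":0},{"xyz":[0.002,0.134,0],"rot":[0,0,-0.003],"fingers":0}]'
python3 -c "
from h import *
to([.4746,.2161,.2336],Rtool(-102,15))
s=observe();R=np.array(s['orientation']);H=np.c_[-R[:,1],-R[:,0],-R[:,2]];o=np.array(s['tool_pos'])-H[:,2]*.0715
F=[[-.037,0,.052],[0,.042,.093],[-.024,.059,0],[-.024,-.059,0],[-.024,.045,0],[-.024,-.045,0]]
def crop(n,x,y,w,h):
  im=eyes.get_image(n)[...,::-1];c=cv2.resize(im[y:y+h,x:x+w],(400,600),interpolation=3);S=np.array([400/w,600/h])
  for q in [*proj(n,[o+H@np.array(f) for f in F]),*proj(n,[[.485,.265,.2]])]:
    cv2.circle(c,tuple(int(a) for a in (q-[x,y])*S),3,(255,0,255),1)
  return c
cv2.imwrite('pics/s7.png',np.hstack([crop('scene',280,140,80,120),crop('top',180,240,80,120)]))
"
```

```text
time_s: 17.0
tool_pos: [0.4737, 0.2164, 0.2339]
orientation: [[-0.979, 0.199, -0.053], [0.206, 0.945, -0.253], [0.0, -0.258, -0.966]]
contact_force: [-0.1, 0.4, -3.5]
width: 0.157
grip_force: 44.9
xyz [-0.0015, -0.0001, 0.0006] mm [-0.9 -0.   0.3] rot [0.0007, 0.0003, 0.0022]
```

View pics/s7.png

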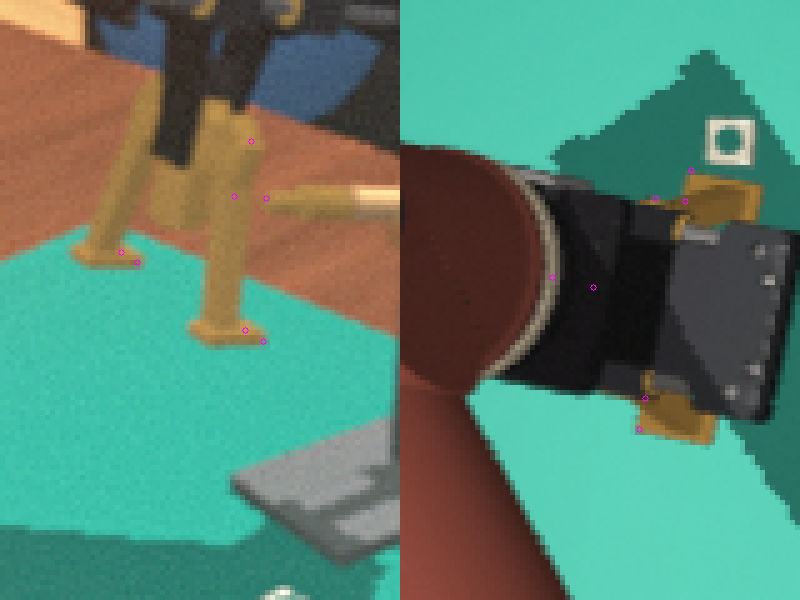

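The scene crop shows the mouth hidden behind the near leg, with the feet on prediction and a clear gap to the tip at (266,198). The top crop shows the feet at (722,198) and (678,420), shifted about 1 px downwards. I check that lateral offset numerically.

```bash
python3 - <<'E'
from h import *
np.set_printoptions(precision=1,suppress=True)
s=observe();R=np.array(s['orientation']);H=np.c_[-R[:,1],-R[:,0],-R[:,2]];o=np.array(s['tool_pos'])-H[:,2]*.0715
t=eyes.get_image('top')[...,::-1]
m=cv2.inRange(cv2.cvtColor(np.ascontiguousarray(t),40),(14,120,60),(28,255,255))
for name,(x0,y0,x1,y1),sg in(("up",(236,272,254,287),1),("low",(226,316,246,331),-1)):
    k=m[y0:y1,x0:x1];v,u=np.nonzero(k);u=u+x0;v=v+y0
    print(name,"n",len(u),"u",u.min(),u.max()+1,"v",v.min(),v.max()+1)
    # outer edge per column
    print("outer edge",[(c,(v[u==c].min() if sg>0 else v[u==c].max()+1)) for c in range(u.min()+2,u.max()-1,2) if (u==c).any()])
    print("pred corners z0,z5",proj('top',[o+H@np.array([x,sg*.059,z]) for z in(0,.005) for x in(-.024,.012)])+.5)
E
```

```text
up n 130 u 236 252 v 275 285
outer edge [(238, np.int64(275)), (240, np.int64(275)), (242, np.int64(275)), (244, np.int64(276)), (246, np.int64(276)), (248, np.int64(277))]
pred corners z0,z5 [[238.7 274.7]
 [253.4 277.3]
 [237.9 274.4]
 [252.6 277.1]]
low n 113 u 228 243 v 316 329
outer edge [(230, np.int64(327)), (232, np.int64(327)), (234, np.int64(327)), (236, np.int64(328)), (238, np.int64(328)), (240, np.int64(329))]
pred corners z0,z5 [[228.2 326.5]
 [243.1 329.5]
 [227.4 326.4]
 [242.3 329.5]]
```

Top-view edges agree with the prediction to within 0.5 px (about 1 mm). I apply the 0.9 mm residual, settle and hand in.

```bash
python3 -m jog '[{"xyz":[-0.0012,0,0],"rot":[0,0,0],"fingers":0},{"xyz":[-0.0012,0,0],"rot":[0,0,0],"fingers":0},{"xyz":[-0.0012,0,0],"rot":[0,0,0],"fingers":0},{"xyz":[-0.0012,0,0],"rot":[0,0,0],"fingers":0},{"xyz":[-0.0012,0,0],"rot":[0,0,0],"fingers":0},{"xyz":[-0.0012,0,0],"rot":[0,0,0],"fingers":0},{"xyz":[-0.0012,0,0],"rot":[0,0,0],"fingers":0},{"xyz":[-0.0012,0,0],"rot":[0,0,0],"fingers":0}]'
python3 -c "
from h import *
to([.4746,.2161,.2336],Rtool(-102,15));print(np.abs(observe()['qvel']).max())
from cell import hand_in
print(hand_in())"
```

```text
time_s: 17.95
tool_pos: [0.4744, 0.2167, 0.2337]
orientation: [[-0.979, 0.199, -0.053], [0.206, 0.945, -0.253], [0.0, -0.259, -0.966]]
contact_force: [-0.8, 0.3, -3.0]
width: 0.159
grip_force: 44.9
xyz [-0.0006, -0.0008, 0.0003] mm [-0.4 -0.5  0.2] rot [0.0003, 0.0004, 0.003]
0.002954783016936938
the job is handed in; nothing more can be done
None
```

The job is handed in (the verdict was not shown): the low head was standing in the drawer before I slid it shut against its stop, and the tall head is held still in line with the stick, about 20 mm short of the tip.

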